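# Spin the sample turntable and brake it on its mark

## Robot

A 6-joint arm with a two-finger parallel gripper is mounted at the origin on the work surface. World frame = base frame: x ahead of the robot, y to its left, z up, the work surface at z = 0. Lengths are in m, angles in rad, forces in N, time in s.
With the tool pointing down it reaches from about 0.4 to 0.825 m from the base axis. Payload 7 kg.
Tool frame: the origin (TCP) lies at the centre of the arm's flange, where the gripper is bolted on; the fingertips stand 178 mm ahead of it and the grasp point (between the pads) lies 159 mm ahead of it; z points along the fingers, y is the direction in which the jaws open and shut (so a half turn about z gives the same grasp; the last joint's range is limited). The gripper opens to 88 mm and grips with 3 to 60 N. Pads are 19 mm wide; open, the fingers measure 130 mm over their backs; the gripper's body (78 mm by 193 mm) begins 47 mm behind the grasp point.
Start: joints at [1.566, 0.359, 0.012, 0, -1.224, -0.288], TCP at [0.195, 0.646, 0.405] pointing down, gripper open.
Joint ranges: [-3.07, 3.07], [-1.43, 2.12], [-1.02, 1.25], [-3.03, 1.67], [-3.05, -0], [-3.03, 3.03]. Speed limits (rad/s): [2.39, 2.39, 3.01, 3.14, 3.14, 3.14].

## Interface

Orientations are given as [roll, pitch, yaw] about the fixed x, y, z axes, in that order (R = Rz(yaw) Ry(pitch) Rx(roll)).
In Python, from station import arm gives the robot as it stands.
- The arm moves only by the shell command python3 -m handwheel 'ROWS' [OPENING] [FORCE]. ROWS is JSON, a list of rows, each a list of 4 numbers: the shift along the world's x, y, z in cm, then the turn about the world's z in rad. In form: [[dx, dy, dz, yaw], ...]. A call has 1 to 20 rows; each row shifts and turns the commanded pose from where the row before left it; what a row does not reach is not made up. A row lasts 1/10 s, in which the tool goes at most 50 mm and 8.59 degrees, less where a joint would pass 70% of its speed; a pose out of reach is approached as far as the arm can. A call is refused whole if a number of a shift passes 5 or a number of a turn 0.15, either way. A call with a gripper value outside its range is refused whole. OPENING is the closure, from 0 (fully open) to 1 (shut), set as the call begins (- or left out, the last holds). The fingers move at their own pace and stop on an object; FORCE is the grip in N (left out, the last holds). Time passes only in rows, so rows that do not move let the fingers close. It gives the time, the measured TCP pose, the force and the opening at its end, in the units of the state.
- arm.get_state(): the state, without advancing time (a new reading comes with each control period).
- arm.grab_frame(name): name is "scene" or "top"; returns a dict with "image" (384x512x3 uint8, red, green, blue), "depth" (384x512 float32, m along the optical axis (not along the pixel's ray), 0 where there is no reading), "vfov" (degrees; the focal length in pixels is half the picture's height over the tangent of half this angle, whatever the lens; pixels are square), "cx", "cy" (the principal point, pixels), "rvec" (rotation vector, rad) and "tvec" (3), from world to camera coordinates, as OpenCV has them. Camera axes: x right, y down, z forward; pixel columns grow to the right and rows downward; lengths in m; the calibration is good to about 2 mm. A picture is of the moment at which its call begins.
- arm.job_done(): hands the job in, once; it reports no verdict.
The state is a dict: "t": time; "q": joint angles; "qd": joint speeds; "joint_efforts": joint torques, N m; "eef_pos": TCP position; "ee_rot": TCP orientation; "force": force on the tool from outside, world axes, zero at the start; "moment": the same for the moment, N m; "width": finger opening in m.
Only numpy, scipy, OpenCV 4.12 (cv2) and the standard library are available. Lean on these libraries where they do the work, as an engineer would, in place of code of your own. Each camera call takes 0.05 s, during which the arm holds its last target.

## Task

Flick the sample turntable with a fingertip so that it spins freely by itself, clear of the fingers, for at least a full second at a brisk turn (an eighth of a turn a second or faster). Then brake it with a fingertip so that it stops with the tab on its rim in line with the fixed black rib on the deck (nudging it the last bit is fine); keep the fingertip on it for a moment once it is stopped there, then take the finger away and leave it at rest. Do not pull up any of the tubes standing in the turntable, and leave everything else where it is.

Things in the scene. Friction and masses are not known exactly. Their poses are not given: they have to be found in the camera images.
- deck: fixed white square deck of the turntable, 340 x 340 mm, flat top 40 mm above the table. Origin: its centre, at table height, on the turntable's axis; z up; its x axis points from the axis to the fixed black rib
- mark (a point): the point where the tab's tip should stop: 126 mm from the turntable's axis along the deck's x, 64 mm above the table. The fixed black rib (radial, 8 mm wide, 30 mm long, top at 64 mm) begins 7 mm farther out
- disc: the turntable: plain aluminium disc, 220 mm across, 14 mm thick, flat top 64 mm above the table, on a free upright axle; about 1.8 kg, inertia about 0.011 kg m2. Dark hub 36 mm across, up to 84 mm above the table; four tubes. From 72 to 108 mm from the axis the top is clear and flat, good for braking by pressing down. Origin: on the axis at the disc's underside; its x axis points to the tab
- tab_tip (a point): outer end, at disc-top level, of the only tab on the disc's rim: 12 mm wide, 14 mm thick, sticking out 16 mm, a thin black line leading to it; 126 mm from the axis. The disc turns either way without limit: at 2 rad/s it loses about 0.15 rad/s each second and runs on for over 8 s; a fingertip pressed on top with 5 N stops it almost at once, and once stopped it stays
- tube0 (a joint): how far (m) this tube has been pulled up; 0, fully down, is where it must stay. Upright tube 16 mm across, white cap 19 mm across, standing 36 mm above the disc (top 100 mm above the table), 60 mm from the axis, 45 degrees anticlockwise from the tab. Firm sideways: it can be pushed to spin the turntable
- tube1 (a joint): how far (m) this tube has been pulled up; 0, fully down, is where it must stay. Upright tube 16 mm across, white cap 19 mm across, standing 36 mm above the disc (top 100 mm above the table), 60 mm from the axis, 135 degrees anticlockwise from the tab. Firm sideways: it can be pushed to spin the turntable
- tube2 (a joint): how far (m) this tube has been pulled up; 0, fully down, is where it must stay. Upright tube 16 mm across, white cap 19 mm across, standing 36 mm above the disc (top 100 mm above the table), 60 mm from the axis, 225 degrees anticlockwise from the tab. Firm sideways: it can be pushed to spin the turntable
- tube3 (a joint): how far (m) this tube has been pulled up; 0, fully down, is where it must stay. Upright tube 16 mm across, white cap 19 mm across, standing 36 mm above the disc (top 100 mm above the table), 60 mm from the axis, 315 degrees anticlockwise from the tab. Firm sideways: it can be pushed to spin the turntable
- vial: loose amber vial, 24 mm across, 50 mm high, standing on the deck beside the disc, towards its left near corner (deck's -x, +y), top 90 mm above the table; leave alone. Origin: centre of its underside
- jar: loose small jar, 36 mm across, 45 mm high, standing on the deck beside the disc, towards its right near corner (deck's -x, -y), top 85 mm above the table; leave alone. Origin: centre of its underside
- bottle: loose reagent bottle, 60 mm across, 130 mm high, on the table to the right of the deck; leave alone. Origin: centre of its underside
- rack: loose white block with 8 holes, 70 x 140 x 40 mm, on the table to the left of the deck; leave alone. Origin: centre of its underside
- tipbox: loose pipette-tip box, 122 x 87 x 63 mm, on the table to the left, near the robot; leave alone. Origin: centre of its underside
- beaker: loose white beaker, 66 mm across, 80 mm high, on the table to the right of the deck; leave alone. Origin: centre of its underside
- spatula: loose flat scraper about 180 mm long, lying on the table to the right, near the robot; leave alone. Origin: its middle, on the underside

How it is judged:
On the way, in this order (a step that is already met when the one before it is completed fails the run):
1. the turntable spins freely, touched by nothing, for 1 s at more than 0.75 rad/s (angular speed of disc above 0.75 rad/s and contact force between anything else and disc below 0.01 N), for 1 s.
2. the turntable is held stopped under a fingertip with the tab within 12 mm of the mark (horizontal distance between tab_tip and mark below 0.012 m and contact force between the fingers and disc above 0.2 N and angular speed of disc below 0.1 rad/s), for 0.2 s.
At the end, for the whole second after the job is handed in: The tab's tip rests within 12 mm of the mark, the turntable stands still, all tubes are down (within 10 mm) and the other loose things are within 20 mm of where they were (horizontal distance between tab_tip and mark below 0.012 m and angular speed of disc below 0.05 rad/s and distance of each of vial, jar, bottle, rack, tipbox, beaker, spatula from where it was at the start of the episode below 0.02 m and value of joint each of tube0, tube1, tube2, tube3 below 0.01 m); the robot touches nothing.
It fails at once if a tube is pulled up by more than 10 mm (value of joint any of tube0, tube1, tube2, tube3 above 0.01 m).
It fails at once if one of the other loose things is moved more than 20 mm (distance of any of vial, jar, bottle, rack, tipbox, beaker, spatula from where it was at the start of the episode above 0.02 m).
It also fails if it takes over 48 s, if anything falls off the work surface, if the arm or the gripper's body presses on something with over 40 N, if the wrist force passes 120 N, or if a joint passes its speed limit or range.

## Working session

There is one attempt and no reset: what is moved stays moved. The work goes in short steps, Python scripts to look and compute and a shell command to move; the robot and the scene stay as the last step left them, time stands still between calls to the robot, and variables do not carry over. Pictures are saved under pics/ and viewed, and the job is handed in when it is done.

```bash
ls; mkdir -p pics
python3 - <<'E'
from station import arm
import cv2
s=arm.get_state()
for k,v in s.items(): print(k,v)
for n in ("scene","top"):
    f=arm.grab_frame(n)
    cv2.imwrite(f"pics/{n}0.png",cv2.cvtColor(f["image"],cv2.COLOR_RGB2BGR))
    print(n,f["vfov"],f["cx"],f["cy"],f["rvec"],f["tvec"])
E
```

```text
pics
t 0.0
q [ 1.56612318e+00  3.59395895e-01  1.10268092e-02 -3.55008816e-04
 -1.22409523e+00 -2.88106003e-01]
qd [ 0.00077028 -0.00062303  0.00127215  0.00127098 -0.00055746 -0.00195298]
joint_efforts [ 1.24740716e-03 -5.82712591e+01  2.93045032e+01  6.99658424e+00
  6.97313400e-03 -1.45112463e-04]
eef_pos [0.19475457 0.64608008 0.40370178]
ee_rot [ 3.13989858e+00 -1.54011174e-04 -2.92899931e-01]
force [-0.52410637 -0.1182297   0.54268801]
moment [-0.01248821 -0.02522056 -0.03951043]
width 0.0877829285750581
scene 55.05505149715448 254.30026923581096 188.93407781994512 [ 1.01708033  2.36288174 -1.11623606] [ 0.3543849  -0.16099775  1.36519944]
top 56.46275897190903 256.6971890316621 192.85380045169194 [ 2.13187088 -2.19511596  0.10912392] [0.00371278 0.50542828 1.03096289]
```

View pics/scene0.png

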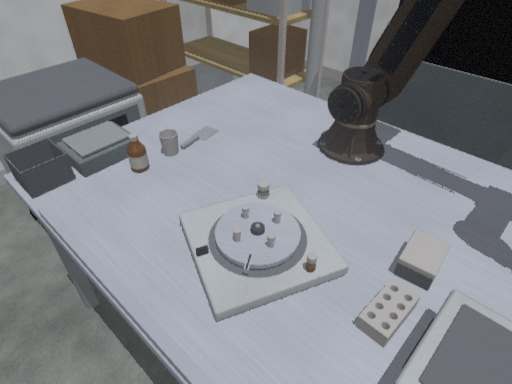

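View pics/top0.png

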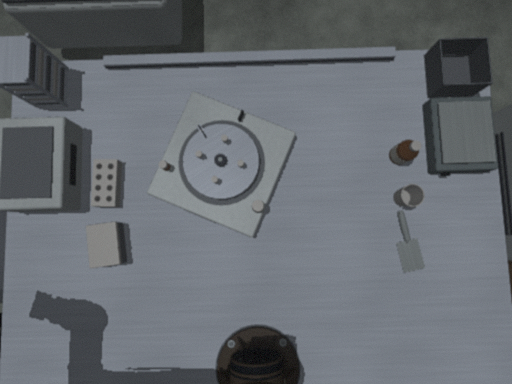

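```bash
cat > h.py <<'E'
from station import arm
import cv2, numpy as np
def K(f):
    fl=f["image"].shape[0]/2/np.tan(np.radians(f["vfov"]/2)); return np.array([[fl,0,f["cx"]],[0,fl,f["cy"]],[0,0,1.]])
def cast(f,uv,z):
    R,_=cv2.Rodrigues(np.array(f["rvec"],float)); t=np.array(f["tvec"],float)
    C=-R.T@t; uv=np.atleast_2d(np.array(uv,float))
    d=(np.c_[uv,np.ones(len(uv))]@np.linalg.inv(K(f)).T)@R
    return C+d*((z-C[2])/d[:,2])[:,None]
def proj(f,P):
    return cv2.projectPoints(np.atleast_2d(np.array(P,float)),np.array(f["rvec"],float),np.array(f["tvec"],float),K(f),None)[0].reshape(-1,2)
def crop(f,name,x0,x1,y0,y1,s):
    cv2.imwrite("pics/"+name,cv2.resize(cv2.cvtColor(f["image"],cv2.COLOR_RGB2BGR)[y0:y1,x0:x1],None,fx=s,fy=s,interpolation=cv2.INTER_CUBIC))
E
python3 - <<'E'
from h import *
f=arm.grab_frame("top"); np.savez("top0.npz",**f); g=arm.grab_frame("scene"); np.savez("scene0.npz",**g)
crop(f,"topc.png",140,310,80,250,4); crop(g,"scenec.png",170,350,170,320,4)
for q in (f,g):
    R,_=cv2.Rodrigues(np.array(q["rvec"],float)); print(-R.T@q["tvec"])
print(cast(f,[221,160],.084),cast(f,[242,116],.064),cast(f,[202,130],.064))
im=f["image"]; hsv=cv2.cvtColor(im,cv2.COLOR_RGB2HSV)
d=(hsv[...,2]<60).astype(np.uint8); d[:85]=0;d[240:]=0;d[:,:145]=0;d[:,300:]=0
n,l,st,c=cv2.connectedComponentsWithStats(d)
for i in range(1,n): print(st[i],c[i])
E
```

```text
[ 0.39253128 -0.01571483  1.07890141]
[1.0820769  0.53913908 0.74412168]
[[0.59560245 0.08690437 0.084     ]] [[0.72841694 0.02519852 0.064     ]] [[0.69010299 0.14270791 0.064     ]]
[239 111   5  10  28] [240.96428571 115.82142857]
[216 155  11  11  53] [221.32075472 160.75471698]
[260 159   1   2   2] [260.  159.5]
[165 164   5   6  19] [167.52631579 167.26315789]
[259 168   1   1   1] [259. 168.]
[257 174   1   1   1] [257. 174.]
[255 176   2   4   4] [255.75 177.5 ]
[250 181   5   6   6] [252.16666667 183.5       ]
[245 189   3   3   4] [246.25 190.  ]
[249 188   1   1   1] [249. 188.]
[241 194   1   1   1] [241. 194.]
```

View pics/topc.png

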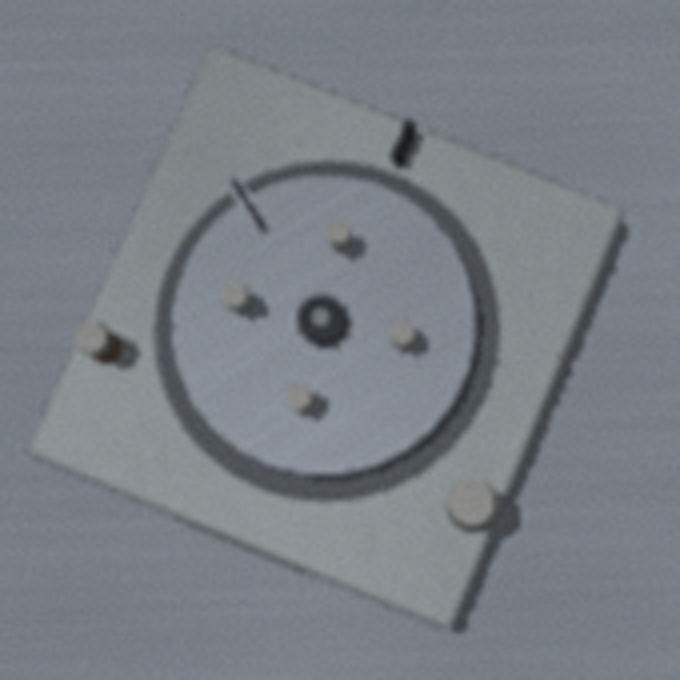

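View pics/scenec.png

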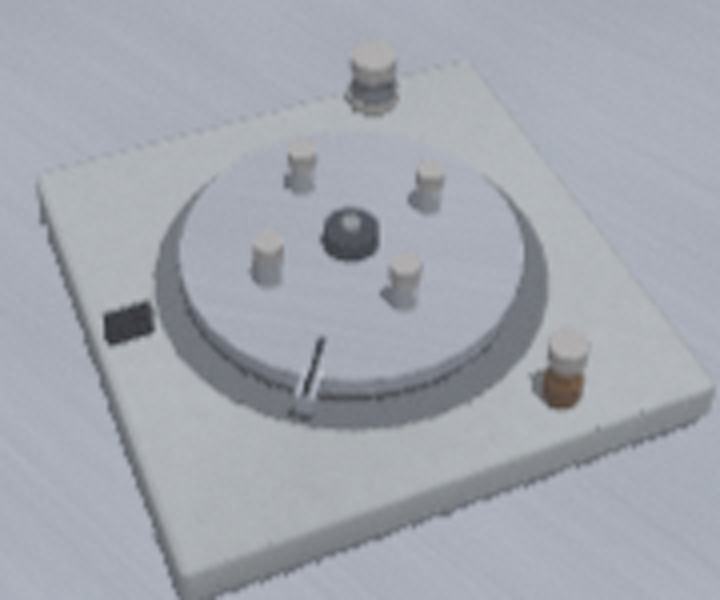

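Run:
```python
from h import *
f=dict(np.load("top0.npz")); g=dict(np.load("scene0.npz"))
fix=lambda a,o:np.array(a,float)/4+np.array(o)-.375
c=cast(f,fix([(213,47),(622,212),(460,628),(33,453)],(140,80)),.04)[:,:2]
print(c,c.mean(0),np.linalg.norm(np.roll(c,-1,0)-c,axis=1))
x=(c[0]+c[1]-c[2]-c[3]); print("yaw",np.degrees(np.arctan2(x[1],x[0])))
c2=cast(g,fix([(38,178),(192,602),(712,380),(468,63)],(170,170)),.04)[:,:2]
print(c2,c2.mean(0)); 
x=(c2[0]+c2[1]-c2[2]-c2[3]); print("yaw",np.degrees(np.arctan2(x[1],x[0])))
# disc ellipse in top: segment disc bluish vs groove
O=c.mean(0)
print("hub top",cast(f,fix([322,320],(140,80)),.08),cast(g,fix([350,220],(170,170)),.084))
print("tab tip",cast(f,fix([237,181],(140,80)),.064),cast(g,fix([303,405],(170,170)),.064))
print("rib",cast(f,fix([[404,160],[410,124]],(140,80)),.064), cast(g,fix([[152,303],[103,320]],(170,170)),.064))
print("tubes",cast(f,fix([[339,232],[404,330],[300,397],[236,292]],(140,80)),.1),cast(g,fix([[302,147],[430,172],[268,240],[405,262]],(170,170)),.1))
print("vial,jar",cast(f,fix([97,338],(140,80)),.09),cast(f,fix([470,502],(140,80)),.085))
```

```text
[[ 0.81747163  0.17251215]
 [ 0.68054949 -0.13050864]
 [ 0.3771914  -0.00148442]
 [ 0.51330635  0.3074423 ]] [0.59712972 0.08699035] [0.33251957 0.32965645 0.33758406 0.33275015]
yaw -23.483793417409906
[[ 0.68552396 -0.12610907]
 [ 0.82961341  0.19209508]
 [ 0.51606325  0.31023967]
 [ 0.38243926  0.00979   ]] [0.60340997 0.09650392]
yaw -22.390874132526065
hub top [[0.59757587 0.08978289 0.08      ]] [[0.59891008 0.08942252 0.084     ]]
tab tip [[0.70571189 0.15163889 0.064     ]] [[0.71136984 0.15803745 0.064     ]]
rib [[0.71765209 0.02947837 0.064     ]
 [0.7445976  0.02443663 0.064     ]] [[0.71974297 0.03656926 0.064     ]
 [0.74910634 0.02536726 0.064     ]]
tubes [[0.65570705 0.07463803 0.1       ]
 [0.58468181 0.03079575 0.1       ]
 [0.53982772 0.1038656  0.1       ]
 [0.61513004 0.14732285 0.1       ]] [[0.58328969 0.03195176 0.1       ]
 [0.54413996 0.10795288 0.1       ]
 [0.65722498 0.07584799 0.1       ]
 [0.61382927 0.14829586 0.1       ]]
vial,jar [[0.58747662 0.24712484 0.09      ]] [[ 0.46470911 -0.01151763  0.085     ]]
```

```bash
python3 -m handwheel '[[1.5,-2,0,0],[2.5,-3.5,0,0],[2.5,-3.5,0,0],[2.5,-3.5,0,0],[2.5,-3.5,0,0],[2.5,-3.5,0,0],[2.5,-3.5,0,0],[2.5,-3.5,0,0],[2.5,-3.5,0,0],[2.5,-3.5,0,0],[2.5,-3.5,0,0],[2.5,-3.5,0,0],[2.5,-3.5,0,0],[2.5,-3.5,0,0],[1.5,-2,0,0],[0,0,0,0]]' 1 20
python3 - <<'E'
from h import *
f=arm.grab_frame("top");g=arm.grab_frame("scene")
crop(f,"top1.png",0,512,0,384,1);crop(g,"scene1.png",0,512,0,384,1)
s=arm.get_state();print(s["eef_pos"],s["ee_rot"],s["q"],s["width"],s["force"])
E
```

```text
t: 1.8
eef_pos: [0.5512, 0.1488, 0.4042]
ee_rot: [3.141, 0.0, -0.296]
force: [0.2, 0.3, -0.8]
width: 0.0004
[0.54999532 0.15060845 0.40429856] [ 3.14121370e+00  5.43543835e-04 -2.94560953e-01] [ 6.10247374e-01  1.87813951e-01 -2.23947985e-01 -2.10830782e-04
 -1.15966819e+00  6.66072422e-01] 0.00033643359813579363 [-0.03436133 -0.06190781 -0.4934592 ]
```

View pics/top1.png

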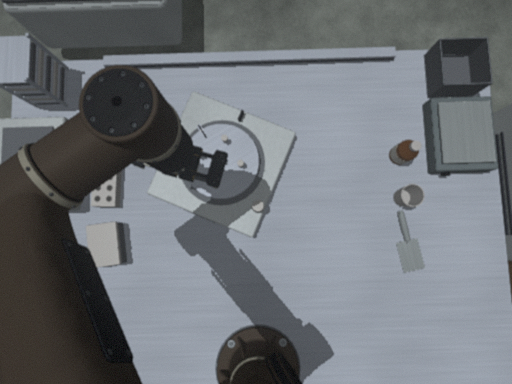

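View pics/scene1.png

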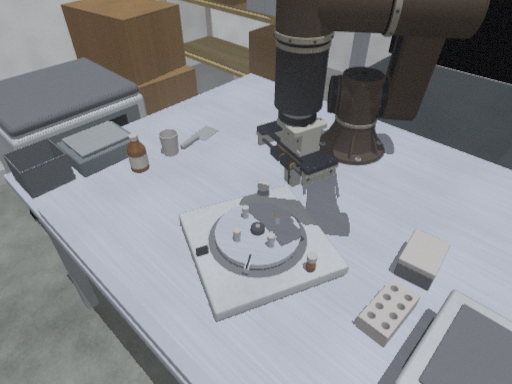

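```bash
python3 -m handwheel '[[-1.3,-1.2,-3,0],[-1.2,-1.2,-4,0],[-1.2,-1.1,-4,0],[0,0,-3,0],[0,0,-1,0],[0,0,0,0],[0,0,0,0]]'
```

```text
t: 2.6
eef_pos: [0.5136, 0.1172, 0.2559]
ee_rot: [-3.141, -0.001, -0.292]
force: [1.4, -0.2, -0.1]
width: 0.0006
```

```bash
python3 -m handwheel '[[0,0,-0.5,0],[0,0,-0.5,0],[0,0,0,0],[0,0,0,0]]'; python3 -m handwheel '[[0,0,-0.2,0],[0,0,0,0],[0,0,0,0]]';python3 -m handwheel '[[0,0,-0.2,0],[0,0,0,0],[0,0,0,0]]'
```

```text
t: 3.0
eef_pos: [0.5129, 0.1162, 0.2448]
ee_rot: [-3.142, -0.0, -0.293]
force: [-0.6, -0.4, 0.2]
width: 0.0003
t: 3.3
eef_pos: [0.5129, 0.1162, 0.2426]
ee_rot: [3.142, 0.0, -0.293]
force: [-0.4, -0.7, -0.3]
width: 0.0004
t: 3.6
eef_pos: [0.513, 0.1166, 0.2423]
ee_rot: [-3.141, -0.001, -0.292]
force: [-7.1, 1.3, 15.5]
width: 0.0
```

```bash
python3 -m handwheel '[[0,0,2,0],[0,0,3,0],[2.1,1.6,0,0],[2.1,1.7,0,0],[0,0,-1.5,0],[0,0,-2,0],[0,0,0,0]]'
python3 - <<'E'
from h import *
f=arm.grab_frame("top");g=arm.grab_frame("scene")
crop(f,"top2.png",140,310,80,250,4);crop(g,"scene2.png",170,350,170,320,4)
E
```

```text
t: 4.3
eef_pos: [0.5539, 0.1488, 0.2532]
ee_rot: [3.138, 0.003, -0.293]
force: [-0.6, -0.5, -1.0]
width: 0.0006
```

View pics/scene2.png

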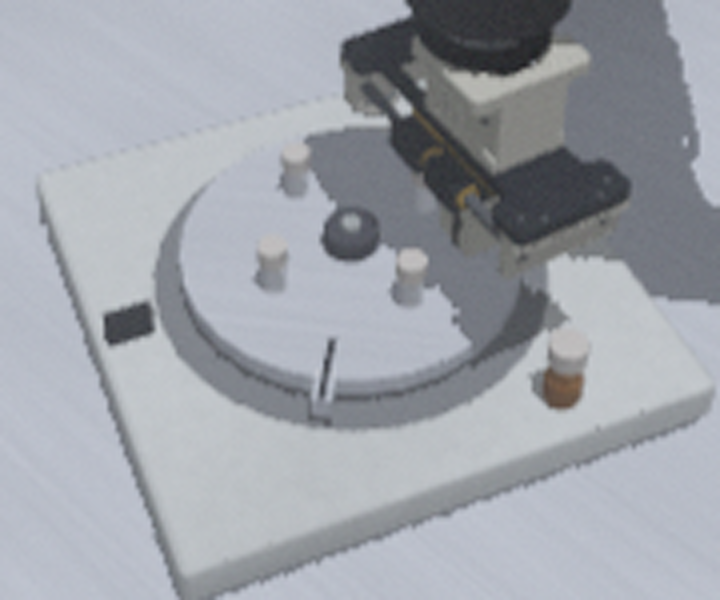

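View pics/top2.png

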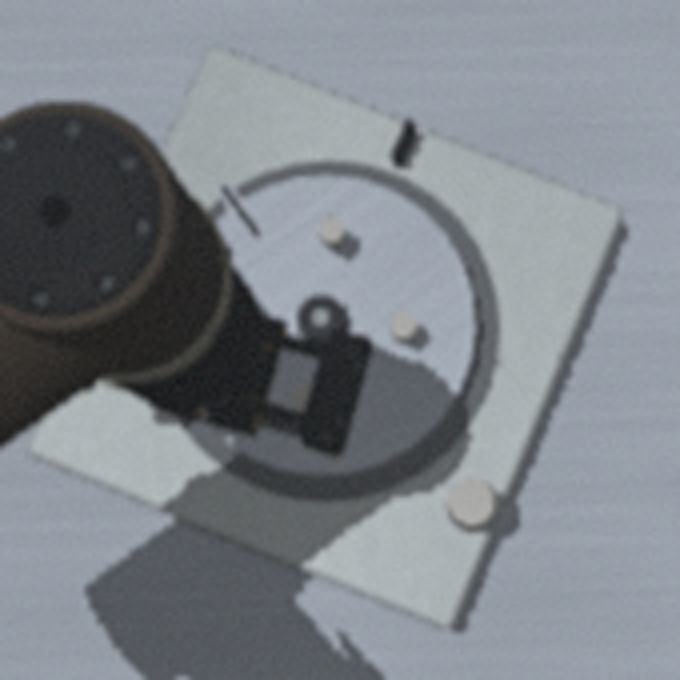

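```bash
python3 -m handwheel '[[-0.15,-0.48,0,0],[-0.17,-0.57,0,0],[-0.2,-0.67,0,0],[-0.13,-0.7,0,0],[-0.02,-0.73,0,0],[0.05,-0.85,0,0],[0.05,-0.85,0,0],[0.05,0.2,0.5,0],[0,0,5,0],[-1.7,0.7,0,0],[-1.8,0.8,0,0],[0,0,0,0]]'
python3 - <<'E'
from h import *
for i in range(2):
    for n in ("top","scene"):
        t=arm.get_state()["t"]; f=arm.grab_frame(n); np.savez(f"s{i}_{n}.npz",t=t,**f); print(t)
    
    crop(f,f"sp{i}_scene.png",170,350,170,320,4)
E
python3 - <<'E'
from h import *
f=dict(np.load("s0_top.npz")); crop(f,"sp0_top.png",140,310,80,250,4)
E
```

```text
t: 5.6
eef_pos: [0.5133, 0.1181, 0.3115]
ee_rot: [-3.141, -0.0, -0.292]
force: [-1.6, 0.7, 0.3]
width: 0.0005
5.6
5.65
5.7
5.75
```

View pics/sp0_scene.png

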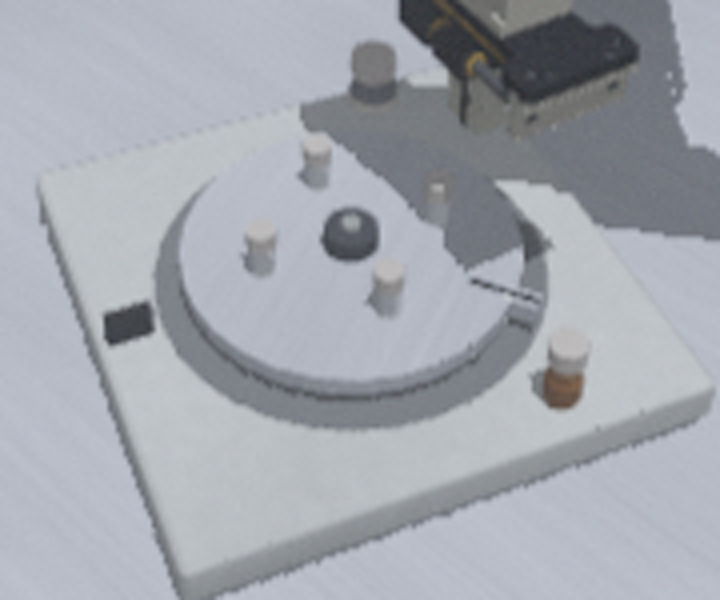

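View pics/sp1_scene.png

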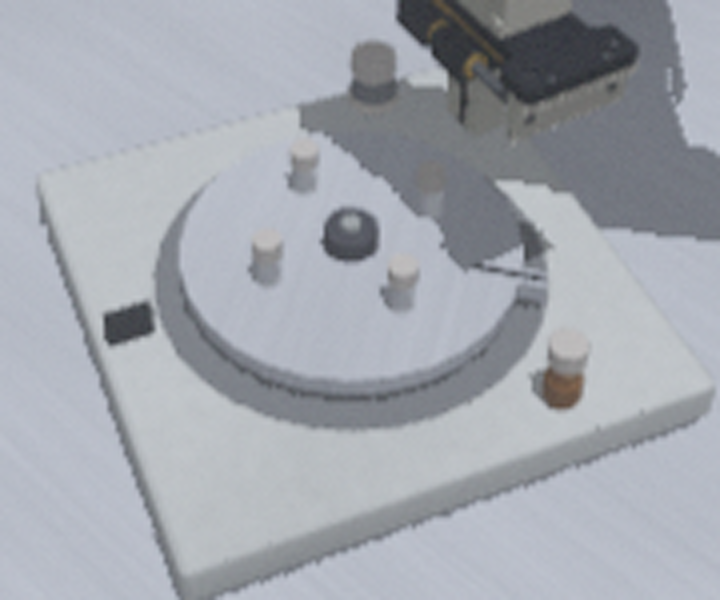

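View pics/sp0_top.png

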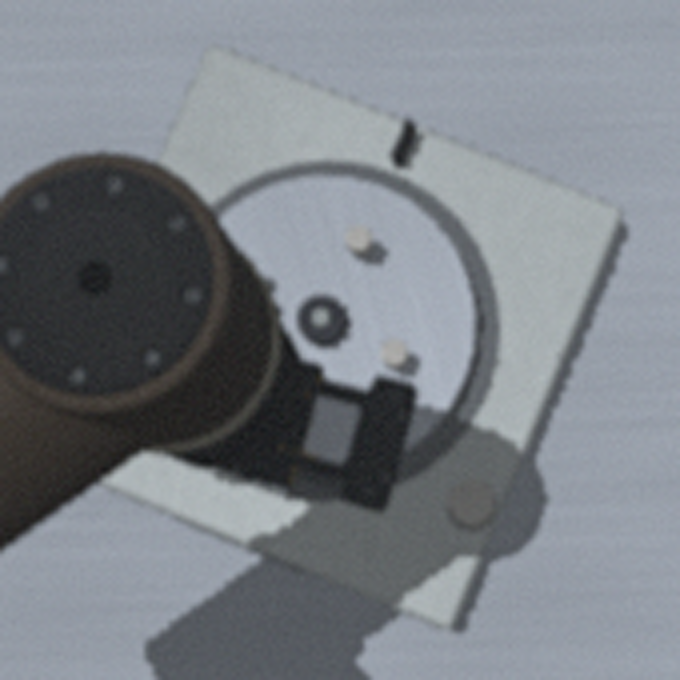

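Run:
```python
from h import *
A=np.array([.599,.090])
fix=lambda a:np.array(a,float)/4+170-.375
for i,px in ((0,[[317,142],[436,183],[260,229],[388,268],[541,297]]),(1,[[304,149],[430,176],[266,238],[403,263],[546,275]])):
    g=dict(np.load(f"s{i}_scene.npz")); p=np.r_[cast(g,fix(px[:4]),.1),cast(g,fix(px[4:]),.064)][:,:2]
    d=p-A; print(float(g["t"]),p[:4].mean(0),np.degrees(np.arctan2(d[:,1],d[:,0])).round(1),np.linalg.norm(d,axis=1).round(4))
```

```text
5.65 [0.60020188 0.09070256] [-115.5  151.2  -23.9   64.9  111.8] [0.0602 0.0568 0.0602 0.0598 0.1257]
5.75 [0.60071688 0.09158952] [-105.3  158.6  -15.7   74.3  120.5] [0.0578 0.0559 0.0601 0.0602 0.1251]
```

```bash
python3 -m handwheel '[[0,0,-2.5,0],[0,0,-2.5,0],[0,-0.1,-1.2,0],[0,0,0,0],[0,0,0,0],[0,0,0,0],[0,0,0,0],[0,0,0,0],[0,0,0,0],[0,0,0,0],[0,0,0,0],[0,0,0,0],[0,0,0,0],[0,0,0,0]]'
python3 - <<'E'
from h import *
for i in (2,3):
        n="scene"
        t=arm.get_state()["t"]; f=arm.grab_frame(n); np.savez(f"s{i}_{n}.npz",t=t,**f); print(t)
        crop(f,f"sp{i}_scene.png",170,350,170,320,4)
print(arm.get_state()["eef_pos"])
E
```

```text
t: 7.2
eef_pos: [0.5146, 0.1168, 0.2486]
ee_rot: [3.142, 0.0, -0.293]
force: [0.4, 0.0, 0.4]
width: 0.0006
7.2
7.25
[0.51464531 0.11675641 0.24864343]
```

View pics/sp2_scene.png

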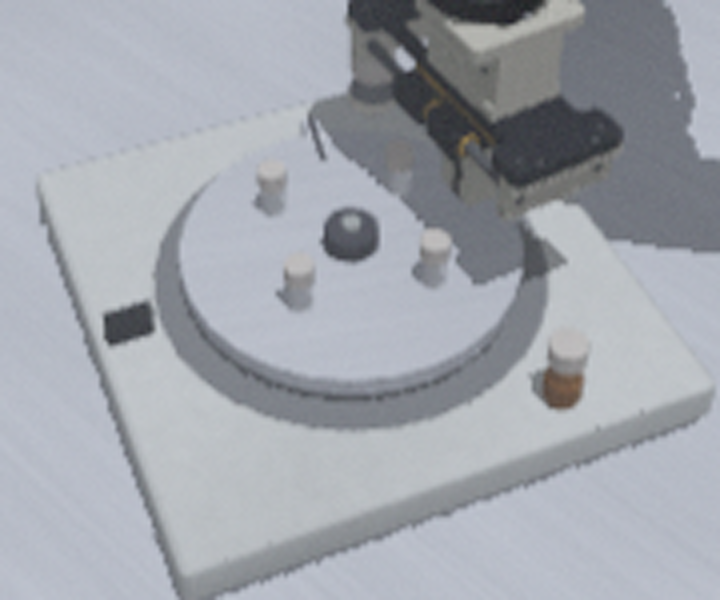

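View pics/sp3_scene.png

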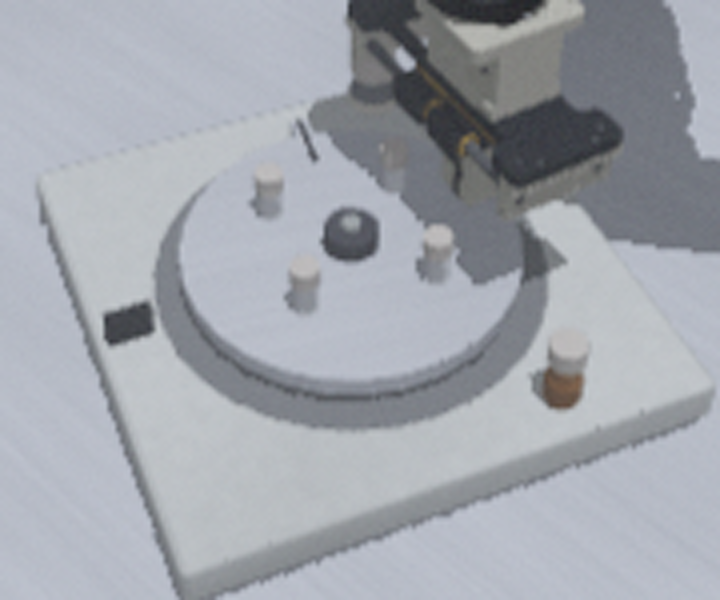

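Run:
```python
from h import *
A=np.array([.599,.090])
fix=lambda a:np.array(a,float)/4+170-.375
for i,px in ((2,[[272,170],[401,153],[299,265],[435,238],[307,127]]),(3,[[268,175],[393,149],[305,268],[438,235],[298,130]])):
    g=dict(np.load(f"s{i}_scene.npz")); p=np.r_[cast(g,fix(px[:4]),.1),cast(g,fix(px[4:]),.064)][:,:2]
    d=p-A; print(float(g["t"]),p[:4].mean(0),np.degrees(np.arctan2(d[:,1],d[:,0])).round(1),np.linalg.norm(d,axis=1).round(4))
```

```text
7.2 [0.60021446 0.09208331] [ -77.  -172.4   13.2  102.2 -121.7] [0.0581 0.0561 0.0616 0.0597 0.1157]
7.25 [0.60066406 0.09186124] [ -71.9 -165.9   17.2  105.2 -118.3] [0.058  0.0566 0.0621 0.0601 0.1144]
```

```bash
python3 -m handwheel '[[0,0,0,0],[0,0,0,0],[0,0,0,0],[0,0,0,0],[0,0,0,0],[0,0,0,0],[0,0,0,0],[0,0,0,0],[0,0,0,0],[0,0,0,0],[0,0,0,0],[0,0,-0.8,0],[0,0,0,0],[0,0,0,0],[0,0,0,0]]'
python3 - <<'E'
from h import *
for n in ("scene","top","scene"):
        t=arm.get_state()["t"]; f=arm.grab_frame(n); np.savez(f"b_{n}.npz",t=t,**f); print(t)
        crop(f,f"b_{n}.png",*( (170,350,170,320,4) if n=="scene" else (140,310,80,250,4)))
s=arm.get_state();print(s["eef_pos"],s["force"])
E
```

```text
t: 8.8
eef_pos: [0.5152, 0.1173, 0.2423]
ee_rot: [-3.14, -0.002, -0.292]
force: [-5.7, 1.6, 19.6]
width: 0.0007
8.8
8.85
8.9
[0.51516927 0.11729611 0.24229168] [-6.63562873  2.05342978 19.03474292]
```

View pics/b_scene.png

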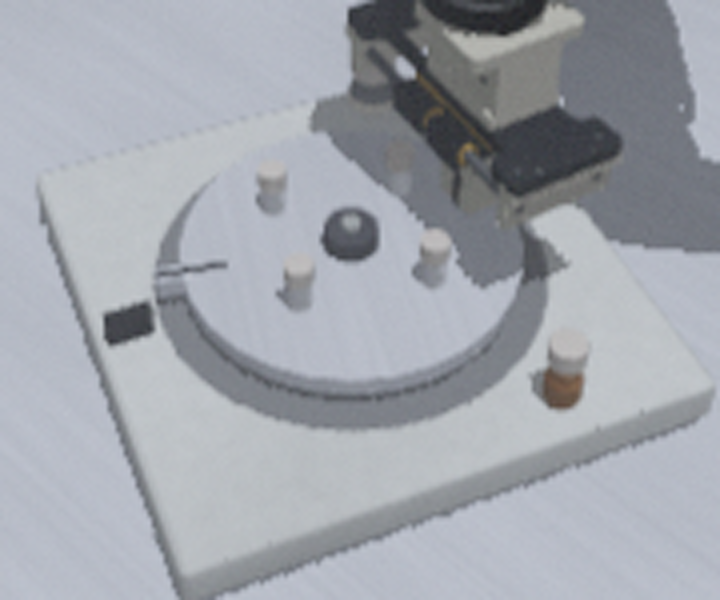

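View pics/b_top.png

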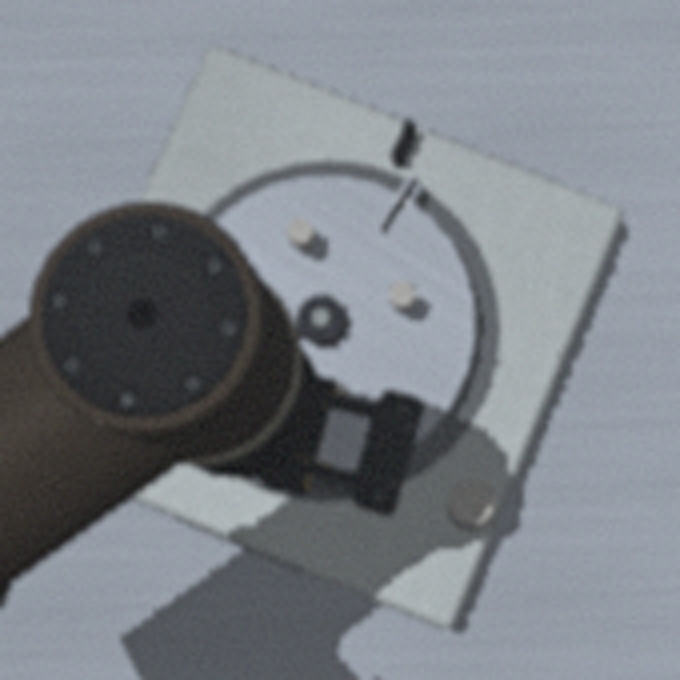

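Run:
```python
from h import *
f=dict(np.load("b_top.npz")); g=dict(np.load("b_scene.npz"))
a=lambda p:(np.degrees(np.arctan2(*(p[:,:2]-A)[:,::-1].T)).round(1),np.linalg.norm(p[:,:2]-A,axis=1).round(4))
ft=lambda q:np.array(q,float)/4+np.array([140,80])-.375
fs=lambda q:np.array(q,float)/4+170-.375
for A in ([.599,.090],[.598,.0885]):
  A=np.array(A)
  print("tab line top tip, inner",a(cast(f,ft([[416,180],[384,231]]),.064)))
  print("rib top z.064 in/out",a(cast(f,ft([[403,163],[409,122]]),.064)))
  print("tubes top",a(cast(f,ft([[301,230],[402,294]]),.1)))
for A in ([.600,.0915],):
  A=np.array(A)
  print("tab scene",a(cast(g,fs([[155,271],[227,265]]),.064)))
  print("rib scene top face corners",a(cast(g,fs([[152,303],[103,320],[155,312]]),.064)))
  print("tubes scene",a(cast(g,fs([[272,170],[401,153],[299,265],[435,238]]),.1)))
```

```text
tab line top tip, inner (array([-33.7, -34.1]), array([0.1243, 0.0798]))
rib top z.064 in/out (array([-27.2, -23.8]), array([0.1309, 0.1608]))
tubes top (array([ 10.8, -79.2]), array([0.06  , 0.0595]))
tab line top tip, inner (array([-32.8, -32.8]), array([0.1243, 0.0798]))
rib top z.064 in/out (array([-26.4, -23.2]), array([0.1311, 0.1611]))
tubes top (array([ 12. , -77.9]), array([0.0613, 0.0582]))
tab scene (array([-36.1, -33.9]), array([0.125 , 0.0801]))
rib scene top face corners (array([-24.6, -23.9, -21.3]), array([0.1317, 0.1631, 0.1323]))
tubes scene (array([ -78.3, -171.1,   12. ,  103.4]), array([0.0594, 0.0573, 0.0603, 0.0585]))
```

```bash
python3 -m handwheel '[[-0.05,-0.15,0,0.02],[-0.1,-0.3,0,0.04],[-0.1,-0.35,0,0.04],[-0.06,-0.35,0,0.04],[-0.05,-0.25,0,0.03],[0,-0.1,0,0.01],[0,0,0,0],[0,0,0,0],[0,0,0,0],[0,0,0,0]]'
python3 - <<'E'
from h import *
for n in ("top","scene"):
        t=arm.get_state()["t"]; f=arm.grab_frame(n); np.savez(f"c_{n}.npz",t=t,**f); print(t)
        crop(f,f"c_{n}.png",*( (170,350,170,320,4) if n=="scene" else (140,310,80,250,4)))
s=arm.get_state();print(s["eef_pos"],s["ee_rot"],s["force"])
E
```

```text
t: 9.95
eef_pos: [0.5115, 0.1021, 0.2423]
ee_rot: [-3.141, -0.002, -0.112]
force: [-5.8, 1.0, 20.8]
width: 0.0006
9.95
10.0
[0.51150888 0.10205706 0.24229998] [-3.14072246e+00 -2.10862077e-03 -1.11840801e-01] [-5.48243136  0.93011789 20.13708114]
```

View pics/c_scene.png

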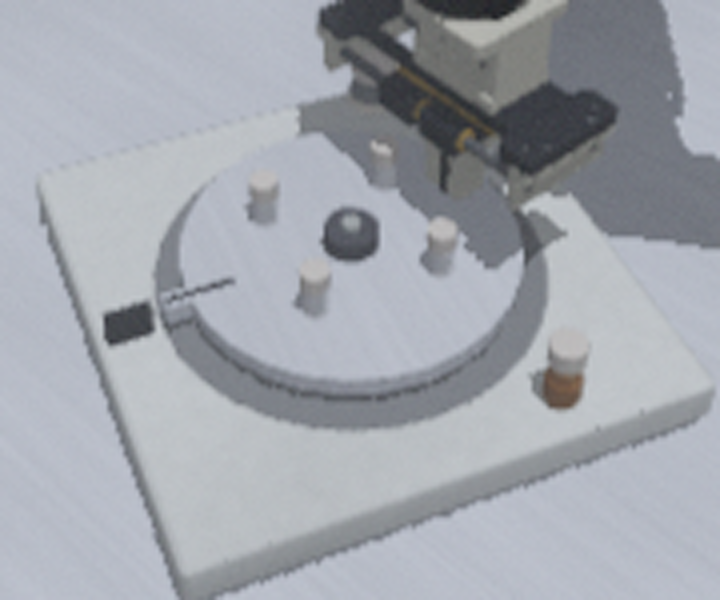

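View pics/c_top.png

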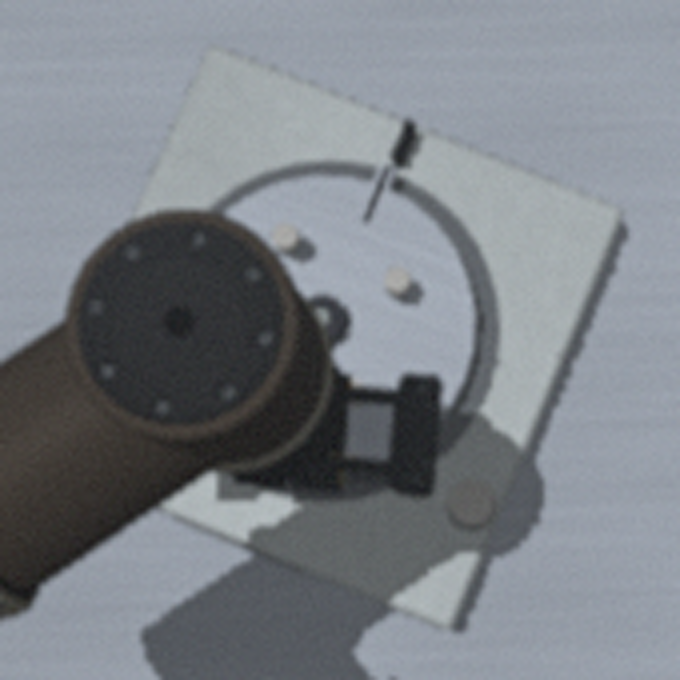

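Run:
```python
from h import *
f=dict(np.load("c_top.npz")); g=dict(np.load("c_scene.npz"))
a=lambda p:(np.degrees(np.arctan2(*(p[:,:2]-A)[:,::-1].T)).round(1),np.linalg.norm(p[:,:2]-A,axis=1).round(4))
ft=lambda q:np.array(q,float)/4+np.array([140,80])-.375
fs=lambda q:np.array(q,float)/4+170-.375
A=np.array([.5985,.089]); print("top tab",a(cast(f,ft([[388,170],[366,221]]),.064)), "tubes",a(cast(f,ft([[287,235],[398,278]]),.1)))
A=np.array([.600,.0915]); print("scene tab",a(cast(g,fs([[163,302],[235,281]]),.064)),"tubes",a(cast(g,fs([[264,180],[382,147],[315,271],[442,229]]),.1)))
for nm,q,A in(("top",f,np.array([.5985,.089])),("scene",g,np.array([.600,.0915]))):
  for d in (-20,-22,-24,-26,-28):
    th=np.radians(d); P=lambda r,z:[A[0]+r*np.cos(th),A[1]+r*np.sin(th),z]
    print(nm,d,((proj(q,[P(.126,.064),P(.133,.064),P(.163,.064)])-(np.array([140,80]) if nm=="top" else 170)+.375)*4).round(0).tolist())
crop(f,"c_topz.png",220,260,95,135,16); crop(g,"c_scenez.png",190,240,230,270,14)
```

```text
top tab (array([-23.1, -22.5]), array([0.1217, 0.0806])) tubes (array([ 21.5, -67.2]), array([0.0604, 0.0596]))
scene tab (array([-23.8, -23.3]), array([0.1253, 0.0788])) tubes (array([ -68.3, -157.5,   22.2,  112.1]), array([0.0594, 0.0568, 0.0604, 0.0593]))
top -20 [[382.0, 162.0], [385.0, 153.0], [398.0, 115.0]]
top -22 [[387.0, 164.0], [391.0, 155.0], [405.0, 117.0]]
top -24 [[393.0, 166.0], [396.0, 157.0], [412.0, 120.0]]
top -26 [[398.0, 168.0], [402.0, 160.0], [419.0, 123.0]]
top -28 [[404.0, 171.0], [408.0, 162.0], [426.0, 126.0]]
scene -20 [[166.0, 312.0], [156.0, 316.0], [109.0, 333.0]]
scene -22 [[164.0, 307.0], [153.0, 311.0], [106.0, 326.0]]
scene -24 [[162.0, 302.0], [151.0, 305.0], [103.0, 320.0]]
scene -26 [[160.0, 297.0], [149.0, 300.0], [101.0, 313.0]]
scene -28 [[158.0, 292.0], [147.0, 295.0], [99.0, 306.0]]
```

View pics/c_scenez.png

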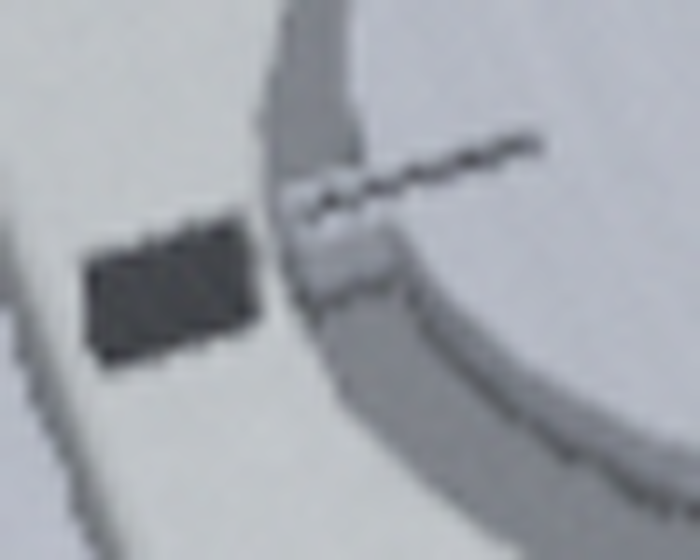

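View pics/c_topz.png

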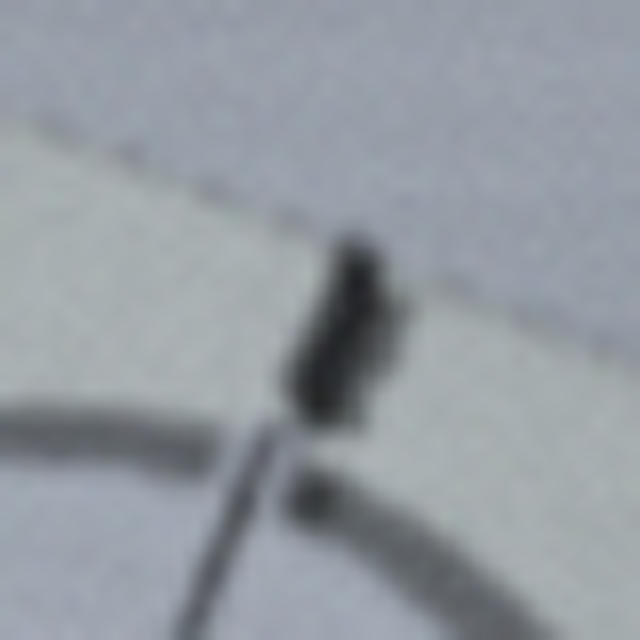

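```bash
python3 -m handwheel '[[0,0,0.05,0],[0,0,0.05,0],[0,0,0.05,0],[0,0,0.05,0],[0,0,0.1,0],[0,0,0.3,0],[0,0,1,0],[0,0,3,0],[0,0,4,0],[0,0,4,0],[0,0,3,0],[0,0,0,0],[0,0,0,0],[0,0,0,0]]'
python3 - <<'E'
from h import *
for n in ("top","scene"):
        t=arm.get_state()["t"]; f=arm.grab_frame(n); np.savez(f"d_{n}.npz",t=t,**f)
        crop(f,f"d_{n}.png",*( (170,350,170,320,4) if n=="scene" else (140,310,80,250,4)))
s=arm.get_state();print(s["eef_pos"],s["force"])
d=np.abs(np.load("d_scene.npz")["image"].astype(int)-np.load("c_scene.npz")["image"]).sum(2)[230:275,205:235]
print(d.mean(),d.max())
E
```

```text
t: 11.45
eef_pos: [0.5106, 0.1015, 0.396]
ee_rot: [3.141, 0.001, -0.113]
force: [-0.7, 0.2, 0.1]
width: 0.0005
[0.51075366 0.10159855 0.39564053] [-0.0368748   0.45525686 -0.01279862]
12.55037037037037 182
```

View pics/d_scene.png

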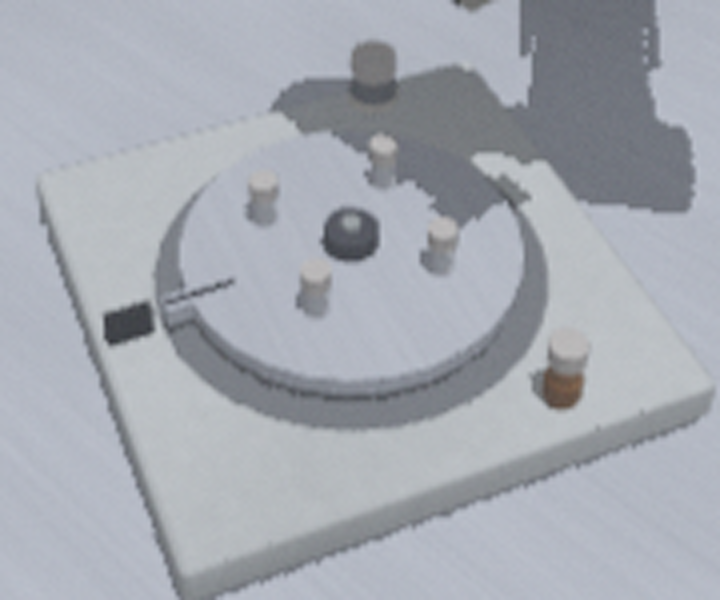

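View pics/d_top.png

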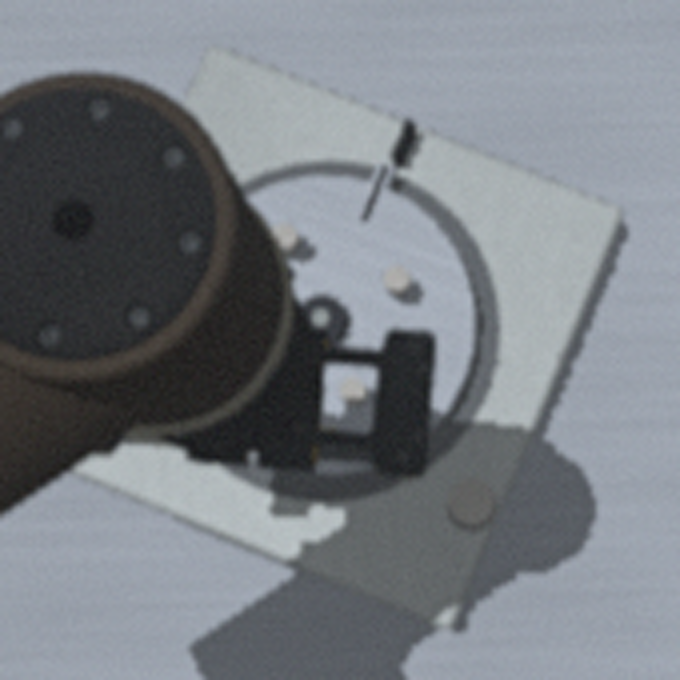

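```bash
python3 -c "
from station import arm
print(arm.job_done())"
```

```text
the job is handed in; nothing more can be done
None
```

I flicked the turntable, braked it and left it at rest with the tab in line with the rib. I handed the job in at about 11.5 s; no verdict is reported.

- **Spin:** I pushed one tube with the closed fingertips. The disc then ran free for about 3 s, at about 1.5 rad/s early on; I estimated about 1.3 rad/s near the end.
- **Brake:** Pressing on the disc top with about 19 N stopped it about 10° short of the rib. With the finger still pressed I dragged it the last bit and held it there at about 20 N for about 0.4 s. Then I raised the finger slowly and lifted the hand clear.
- **Final position:** The last pictures show the disc at rest, with the tab where it was under the finger. My angles from before the lift:

| View | Tab | Rib |
|---|---|---|
| Scene camera | −23.6° | −24° |
| Top camera | −22.8° | about −24.3° |

- **Disagreement:** The two views differ by about 1°, so the tab is at most about 3 mm off the mark, inside the 12 mm limit. The top view's rib reading is blurred by the rib's side face and shadow.
- **Other objects:** The tubes look fully down, the vial and jar look unmoved, and the wrist force is near zero. The bottle, rack, tip box, beaker and spatula were not rechecked in the last pictures; the hand only passed high over the table on its way in.
- **Earlier disc movement:** Probing the disc surface with the finger before the spin turned the disc by about 4°. This did not affect the result.

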